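Load a copper plate into the sprung plate holder

ROBOT

A 6-joint arm with a two-finger parallel gripper is mounted at the origin on the work surface. World frame = base frame: x ahead of the robot, y to its left, z up, the work surface at z = 0. Lengths are in m, angles in degrees, forces in N, time in s.
With the tool pointing down it reaches from about 0.4 to 0.825 m from the base axis. Payload 7 kg.
Tool frame: the origin (TCP) lies on the front face of the gripper's body, between the roots of the fingers; the fingertips stand 66 mm ahead of it and the grasp point (between the pads) lies 47 mm ahead of it; z points along the fingers, y is the line along which they close (so a half turn about z gives the same grasp; the last joint's range is limited). The gripper opens to 88 mm and grips with 3 to 60 N. Pads are 19 mm wide; open, the fingers measure 130 mm over their backs; the gripper's body (78 mm by 193 mm) begins 47 mm behind the grasp point.
Start: joints at [-51.159, 20.546, 0.682, 0, -70.136, -16.507], TCP at [0.256, -0.624, 0.292] pointing down, gripper open.
Joint ranges: [-176.03, 176.03], [-82.01, 121.73], [-58.28, 71.71], [-173.87, 95.51], [-174.79, -0.11], [-173.66, 173.66]. Speed limits (degrees/s): [136.94, 136.94, 172.46, 180, 180, 180].

INTERFACE

Orientations are given as [roll, pitch, yaw] about the fixed x, y, z axes, in that order (R = Rz(yaw) Ry(pitch) Rx(roll)).
In Python, from plant import ctrl gives the robot as it stands.
- The arm moves only by the tool send_rows, never from a script. Its argument "deltas" is a list of rows, each a list of 2 entries, a list of its own where there are three numbers: the shift along the tool's x, y, z each as a share of 800 mm, from -1 to 1, then the turn about the tool's z as a share of 90 degrees, from -1 to 1. A call has exactly 5 rows; each row is the pose to reach, as a shift and turn from the pose commanded when the call began, along the tool's axes at that moment; what a row does not reach only later rows make up. A row lasts 1/12 s, in which the tool goes at most 41.7 mm and 7.16 degrees, less where a joint would pass 70% of its speed; a pose out of reach is approached as far as the arm can. A call with a number of a shift or a turn outside -1 to 1 is refused whole. A call with a gripper value outside its range is refused whole. "gripper" is the opening, from 0 (shut) to 1 (fully open), set as the call begins (left out, the last holds). The fingers move at their own pace and stop on an object; the grip force is fixed at half the most. Time passes only in rows, so rows that repeat a pose let the fingers close, or fill a call up. It gives the time, the measured TCP pose, the force, the opening and the grip force at its end, in the units of the state.
- ctrl.get_obs(): the state, without advancing time (a new reading comes with each control period).
- ctrl.snapshot(name): name is "scene" or "top" or "wrist"; returns a dict with "color" (400x640x3 uint8, red, green, blue), "vertical_fov" (degrees; the focal length in pixels is half the picture's height over the tangent of half this angle, whatever the lens; pixels are square), "cx", "cy" (the principal point, pixels), "rvec" (rotation vector, rad) and "tvec" (3), from world to camera coordinates, as OpenCV has them. Camera axes: x right, y down, z forward; pixel columns grow to the right and rows downward; lengths in m; the calibration is good to about 2 mm. A picture is of the moment at which its call begins. There is no depth.
- ctrl.close_job(): hands the job in; it is judged then, once.
Trained networks look in a picture, given as the dict that the camera call returned (one of the last four; its "shot" number tells which), for a name from the list of things; names that differ only in an ending like _2 or _b are one class to them, and where a whole thing is asked for, a point or a joint stands for the part that bears it (a point fixed in the world has none). Each returns a list of dicts, best first, with "conf" (0 to 1); they miss things now and then, are a little off and sometimes report something else, mostly with a low value. They report only what shows in the picture. A call takes as long as a camera call. They do not tell look-alikes from the thing itself.
- ctrl.boxes_of(picture, thing): "xy" ([column, row] as shares, 0 to 1, of the picture: columns of its width, rows of its height, amid what is visible of it).
- ctrl.cut_out(picture, thing): "pixels" (400x640 bool, what is visible of it) and "xy" ([column, row] as shares, 0 to 1, of the picture: columns of its width, rows of its height, amid what is visible of it).
The state is a dict: "clock": time; "joint_pos": joint angles; "qvel": joint speeds; "tau": joint torques, N m; "tool_pos": TCP position; "orientation": TCP orientation; "force": force on the tool from outside, world axes, zero at the start; "moment": the same for the moment, N m; "opening": finger opening in m; "gripper_force": force on a finger pad.
Only numpy, scipy, OpenCV 4.12 (cv2) and the standard library are available. Lean on these libraries where they do the work, as an engineer would, in place of code of your own. Each camera call takes 0.05 s, during which the arm holds its last target. There are 200 camera calls.

TASK

Pick up the copper plate by its lug and load it in the sprung plate holder: push one end, tilted, under either jaw's orange lip and gently drive that jaw back, lower the other end past the other lip, then ease the plate back so that the springs centre it. Leave it released, level with both ends in the slots under the lips, square and midway across the jaws. Never force the holder, and leave everything else on the bench alone.

Things in the scene. Friction and masses are not known exactly. Their poses are not given: they have to be found in the camera images.
- plate: Copper plate 60 (x) by 140 (y) by 5 mm, about 0.42 kg, flat on the bench. A steel lug stands upright across its middle: 40 mm along x, 16 mm thick along y, top 45 mm above the underside; grip it across the 16 mm, fingers either side along y. Origin: centre of the underside, z up. Either end may go into either jaw.
- edge_l (a point): Middle of the lower edge of the plate's +y end (70 mm from its origin, on the underside).
- edge_r (a point): Middle of the lower edge of the plate's -y end.
- holder: Sprung plate holder, fixed: blue base 80 (x) by 190 mm (y); two aluminium jaws with orange lips face each other along y. Origin: base centre, 14 mm under its blue top, up to 6 mm above or below the bench top. Heights over it: jaw ledges (slot floors) 40 mm; lip underside (slot roof) 48.5; lip top 53.5. Between the ledges nothing rises above 28 mm.
- base_top (a point): Centre of the blue top. Jaws at rest, along y from the midpoint between them: ledges from 34 mm outwards, lip tips at 61, slot back walls at 67 (134 apart; the plate is 140). Jaws are 56 mm wide in x. The crossbar carrying both jaws is clamped anywhere up to 9 mm to +y or -y, so that midpoint is NOT this point and no pose tells it: feel or look.
- base_l (a point): Middle of the blue base's +y end, at its top. Each jaw slides outwards on its own spring: 4 N to start, 0.7 N more per mm, hard stop at 16.5 mm (15.5 N), then steeply more. Over 25 N between plate and holder, in any direction, is forcing it; so is over 15 N of the robot on the holder. Lips and ledges are rigid downwards.
- base_r (a point): Middle of the blue base's -y end, at its top. To pass the other lip, the first jaw must be pushed back over 12 mm (12.4 N); 14 N is 14.3 mm. The raised end clears the other lip's top at about 0.1 rad of tilt, comfortably at 0.15 rad. Seated, the plate holds each jaw 3 mm back (6 N).
- offcut_a: Bystander, leave alone: upright copper tube offcut, 28 mm across, 35 high; origin at the centre of its underside.
- offcut_b: Bystander, leave alone: upright copper tube offcut, 34 mm across, 28 high; origin at the centre of its underside.
- bell: Bystander, leave alone: small solid brass bell, 56 mm across, 64 high; origin at the centre of its underside.
- tub: Bystander, leave alone: white plastic tub with a yellow band, 90 mm across, 120 high; origin at the centre of its underside.
- tin: Bystander, leave alone: white tin with a blue band, 84 mm across, 110 high; origin at the centre of its underside.
- flap_disc: Bystander, leave alone: brown flap disc, 115 mm across, 13 high, lying flat; origin at the centre of its underside.
- steel_block: Bystander, leave alone: dark steel block 50 x 110 x 22 mm; origin at the centre of its underside.
- wrench: Bystander, leave alone: steel spanner lying on the bench; origin at the centre of its underside.
Mind the look-alikes: they are no part of the job. Several things look just like the plate: the one meant starts nearest to the robot's base.

How it is judged (in metres and radians):
On the way:
1. one end of the tilted plate is under a jaw's lip and pushes that jaw back with more than 7 N (angle between plate's own z axis and vertical above 0.06 rad and contact force between plate and holder above 7 N and ((z of edge_l in the frame of holder between 0.036 and 0.046 m and y of edge_l in the frame of holder above 0.066 m) or (z of edge_l in the frame of holder between 0.036 and 0.046 m and y of edge_l in the frame of holder below -0.066 m) or (z of edge_r in the frame of holder between 0.036 and 0.046 m and y of edge_r in the frame of holder above 0.066 m) or (z of edge_r in the frame of holder between 0.036 and 0.046 m and y of edge_r in the frame of holder below -0.066 m))), for 0.1 s.
At the end, for the whole second after the job is handed in: Plate released and at rest with both ends in the slots (underside 38 to 44 mm over the holder's origin), level within 0.03 rad, square within 0.06 rad, its centre within 12 mm of the holder's origin along x and y (along y, 9 for the crossbar's setting, 3 for the centring) (y of plate in the frame of holder between -0.012 and 0.012 m and x of plate in the frame of holder between -0.012 and 0.012 m and z of plate in the frame of holder between 0.038 and 0.044 m and angle between plate's own z axis and vertical below 0.03 rad and angle between the y axis of plate and the y axis of holder, either way round below 0.06 rad and linear speed of plate below 0.01 m/s and contact force between the fingers and plate below 0.1 N); the robot touches nothing.
It fails at once if the plate bears on the holder with more than 25 N (contact force between plate and holder above 25 N).
It fails at once if a bystander is moved more than 20 mm (distance of any of offcut_a, offcut_b, bell, tub, tin, flap_disc, steel_block, wrench from where it was at the start of the episode above 0.02 m).
It fails at once if the robot presses on the holder itself with more than 15 N (contact force between any of the fingers, the arm and holder above 15 N).
It also fails if it takes over 59 s, if anything falls off the work surface, if the arm or the gripper's body presses on something with over 40 N, if the wrist force passes 120 N, or if a joint passes its speed limit or range.

## Working session

There is one attempt and no reset: what is moved stays moved. The work goes in short steps, Python scripts to look and compute and a tool call to move; the robot and the scene stay as the last step left them, time stands still between calls to the robot, and variables do not carry over. Pictures are saved under pics/ and viewed, at most 13 in all, crops included, and the job is handed in when it is done.

Besides the shell and the picture viewer there is one more tool, called after "Emit:" as name(argument=value, ...), one argument or row to a line, values as JSON. send_rows: Moves the arm, as the interface text tells. Shift numbers are shares of 800 mm and turn numbers shares of 90 degrees, none past 1 either way. Its arguments: {"type":"object","properties":{"deltas":{"type":"array","items":{"type":"array"}},"gripper":{"type":"number"}},"required":["deltas"]}

```bash
mkdir -p pics; ls; cat > h.py <<'E'
import numpy as np, cv2
from plant import ctrl
def cam(p):
    f=200/np.tan(np.radians(p["vertical_fov"])/2)
    K=np.array([[f,0,p["cx"]],[0,f,p["cy"]],[0,0,1.]])
    R=cv2.Rodrigues(np.array(p["rvec"],float))[0]; return K,R,np.array(p["tvec"],float).ravel()
def onz(p,uv,z):
    K,R,t=cam(p); d=R.T@np.linalg.inv(K)@np.array([uv[0],uv[1],1.]); c=-R.T@t
    return (c+d*(z-c[2])/d[2])
def proj(p,X):
    K,R,t=cam(p); q=K@(R@np.asarray(X,float)+t); return q[:2]/q[2]
def save(p,n,crop=None,s=1):
    im=p["color"][:,:,::-1]
    if crop: im=im[crop[1]:crop[3],crop[0]:crop[2]]
    cv2.imwrite(f"pics/{n}.png",cv2.resize(im,None,fx=s,fy=s,interpolation=cv2.INTER_CUBIC))
E
python3 - <<'E'
from h import *
print(ctrl.get_obs())
p=ctrl.snapshot("top"); save(p,"top1")
for k in("shot","vertical_fov","cx","cy","rvec","tvec"):print(k,p[k])
for n,z in [("plate",.005),("holder",.014),("base_top",.014),("base_l",.014),("base_r",.014),("edge_l",0),("edge_r",0),("tub",.1),("tin",.1),("bell",.05),("wrench",0),("steel_block",.02),("offcut_a",.03),("flap_disc",.01)]:
    print(n,[(round(d["conf"],2),np.round(np.array(d["xy"])*[640,400],0),onz(p,np.array(d["xy"])*[640,400],z).round(3)[:2]) for d in ctrl.boxes_of(p,n)])
E
```

```text
pics
{'clock': 0.0, 'joint_pos': array([-5.11588497e+01,  2.05916975e+01,  6.33857688e-01, -2.01322770e-02,
       -7.01344884e+01, -1.65064337e+01]), 'qvel': array([-0.04705444, -0.01328351,  0.07910606,  0.02477471, -0.0467341 ,
        0.04463366]), 'tau': array([-1.58138726e-03, -5.82721639e+01,  2.93051165e+01,  6.99701965e+00,
        6.65083411e-03, -1.55496036e-04]), 'tool_pos': array([ 0.25635027, -0.62402371,  0.29122022]), 'orientation': array([ 1.79906099e+02, -8.08953966e-03, -1.57672133e+02]), 'force': array([ 0.0312842 , -0.21903463,  1.24752023]), 'moment': array([ 0.01618873, -0.00637307, -0.01593658]), 'gripper_force': 0.0, 'opening': 0.08760973199456489}
shot 1
vertical_fov 45.05076497765169
cx 313.98750609844336
cy 202.39980136477791
rvec [ 2.14900033 -2.14117998  0.14137919]
tvec [0.02628028 0.63535647 1.29092055]
plate [(0.82, array([250., 242.]), array([0.526, 0.209])), (0.64, array([176., 175.]), array([0.72 , 0.426]))]
holder [(0.58, array([393., 244.]), array([ 0.523, -0.193]))]
base_top [(0.76, array([393., 241.]), array([ 0.531, -0.194])), (0.73, array([14
[... 269 characters left out ...]
), (0.75, array([176., 174.]), array([0.724, 0.43 ]))]
edge_r [(0.78, array([249., 242.]), array([0.527, 0.213])), (0.75, array([176., 174.]), array([0.724, 0.43 ]))]
tub [(0.34, array([250., 246.]), array([0.511, 0.195]))]
tin [(0.68, array([226., 167.]), array([0.722, 0.265]))]
bell [(0.83, array([341., 161.]), array([ 0.753, -0.047])), (0.44, array([284., 161.]), array([0.751, 0.113]))]
wrench [(0.64, array([148., 241.]), array([0.529, 0.499]))]
steel_block [(0.77, array([500., 242.]), array([ 0.528, -0.49 ])), (0.23, array([341., 159.]), array([ 0.764, -0.048])), (0.18, array([249., 244.]), array([0.522, 0.209]))]
offcut_a []
flap_disc [(0.88, array([287., 162.]), array([0.756, 0.108]))]
```

View pics/top1.png

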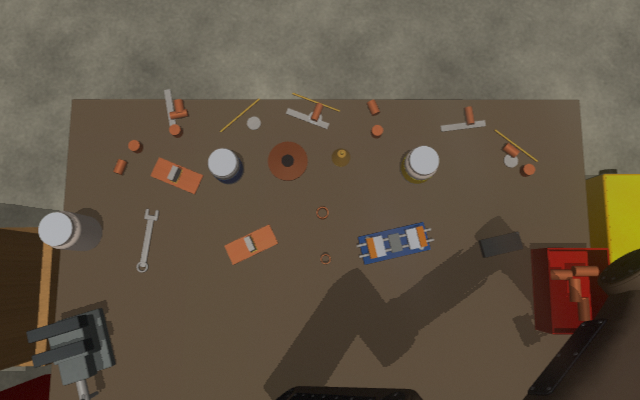

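The picture shows the wanted plate at pixel (250,244), its look-alike at (177,175), and the holder at (395,243), with nothing close to either. I'll measure both next.

```bash
python3 - <<'E'
from h import *
p=ctrl.snapshot("top")
hsv=cv2.cvtColor(p["color"],cv2.COLOR_RGB2HSV)
for n,z,box in [("plate",.005,(215,215,290,275)),("holder",.014,(345,210,445,275))]:
    x0,y0,x1,y1=box; sub=hsv[y0:y1,x0:x1]
    if n=="plate": m=(sub[...,1]>120)&(sub[...,2]>120)&(sub[...,0]<20)
    else: m=(sub[...,0]>100)&(sub[...,0]<130)&(sub[...,1]>110)
    ys,xs=np.nonzero(m)
    r=cv2.minAreaRect(np.c_[xs+x0,ys+y0].astype(np.float32)); b=cv2.boxPoints(r)
    W=np.array([onz(p,q,z)[:2] for q in b]); e=[W[1]-W[0],W[2]-W[1]]
    L=max(e,key=np.linalg.norm); print(n,W.mean(0).round(4),[np.linalg.norm(v).round(3) for v in e],np.degrees(np.arctan2(L[1],L[0])))
E
```

```text
plate [0.5218 0.2076] [np.float64(0.142), np.float64(0.062)] -64.12643724640388
holder [ 0.5262 -0.1948] [np.float64(0.19), np.float64(0.078)] -76.82434876659433
```

Emit:
send_rows(
  deltas=[
    [[-0.052,0.037,-0.002],-0.08],
    [[-0.104,0.074,-0.005],-0.16],
    [[-0.156,0.11,-0.01],-0.24],
    [[-0.208,0.147,-0.01],-0.32],
    [[-0.26,0.184,-0.01],-0.4],
  ],
  gripper=1,
)

```text
clock: 1.22
tool_pos: [0.3686, -0.4471, 0.3001]
orientation: [-180.0, -0.0, -121.5]
force: [1.3, 0.7, 0.4]
opening: 0.0877
gripper_force: 0.0
```

```bash
cat >> h.py <<'E'
def go(x,y,z,yaw):
    o=ctrl.get_obs(); P=o["tool_pos"]; rpy=np.radians(o["orientation"]); c,s=np.cos,np.sin
    Rx=cv2.Rodrigues(np.array([rpy[0],0,0]))[0];Ry=cv2.Rodrigues(np.array([0,rpy[1],0]))[0];Rz=cv2.Rodrigues(np.array([0,0,rpy[2]]))[0]
    d=(Rz@Ry@Rx).T@(np.array([x,y,z])-P); t=-((yaw-o["orientation"][2]+90)%180-90) if False else -((yaw-o["orientation"][2]+180)%360-180)
    print("t",round(o["clock"],2),"at",P.round(4),o["orientation"].round(2),"F",np.round(o["force"],1),"op",round(o["opening"],4)); print("SHARES",(d/.8).round(4),"turn",round(t/90,4),"mm",(d*1000).round(1))
E
python3 -c "
from h import *
go(.526,-.195,.30,-76.8)"
```

```text
t 1.22 at [ 0.3686 -0.4471  0.3001] [-179.96   -0.   -121.53] F [1.3 0.7 0.4] op 0.0877
SHARES [-3.715e-01 -2.900e-03  1.000e-04] turn -0.497 mm [-2.972e+02 -2.300e+00  1.000e-01]
```

Emit:
send_rows(
  deltas=[
    [[-0.052,0,0],-0.08],
    [[-0.104,0,0],-0.16],
    [[-0.156,0,0],-0.24],
    [[-0.208,0,0],-0.32],
    [[-0.26,0,0],-0.397],
  ],
)

```text
clock: 1.63
tool_pos: [0.4785, -0.27, 0.3002]
orientation: [-179.9, -0.0, -85.8]
force: [0.5, 1.1, -0.6]
opening: 0.0876
gripper_force: 0.0
```

```bash
python3 -c "
from h import *
go(.526,-.195,.30,-76.8)"
```

```text
t 1.63 at [ 0.4785 -0.27    0.3002] [-1.7995e+02 -2.0000e-02 -8.5770e+01] F [ 0.5  1.1 -0.6] op 0.0876
SHARES [-0.0891 -0.0662  0.0003] turn -0.0996 mm [-71.3 -52.9   0.2]
```

Emit:
send_rows(
  deltas=[
    [[-0.0445,-0.033,0],-0.05],
    [[-0.089,-0.066,0],-0.1],
    [[-0.089,-0.066,0],-0.1],
    [[-0.089,-0.066,0],-0.1],
    [[-0.089,-0.066,0],-0.1],
  ],
)

```text
clock: 2.05
tool_pos: [0.5258, -0.1968, 0.2996]
orientation: [180.0, 0.0, -77.1]
force: [-0.2, -1.0, -0.3]
opening: 0.0877
gripper_force: 0.0
```

```bash
python3 -c "
from h import *
go(.522,.208,.30,-64.1)
p=ctrl.snapshot('wrist'); save(p,'w1')
import pickle; pickle.dump(p,open('w1.pkl','wb'))
K,R,t=cam(p); print(K[0,0],-R.T@t,R)
"
```

```text
t 2.05 at [ 0.5258 -0.1968  0.2996] [179.98   0.   -77.07] F [-0.2 -1.  -0.3] op 0.0877
SHARES [-0.4942 -0.1087 -0.0005] turn -0.1441 mm [-395.4  -86.9   -0.4]
355.30411645947015 [ 0.54408278 -0.27381698  0.39103654] [[-9.74666812e-01 -2.23661582e-01 -3.18782157e-04]
 [-2.13711522e-01  9.30884408e-01  2.96279604e-01]
 [-6.59696155e-02  2.88842025e-01 -9.55101196e-01]]
```

View pics/w1.png

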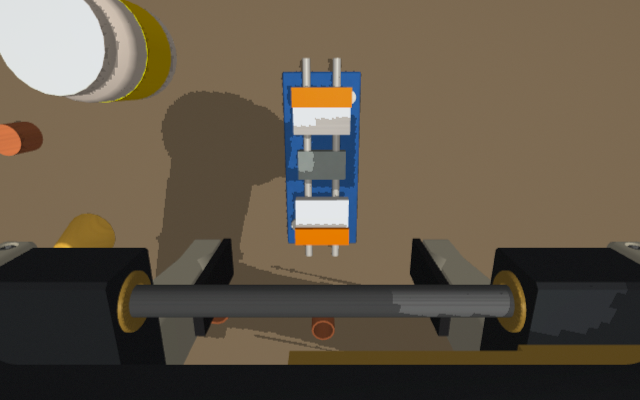

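The wrist picture shows the holder whole, with its base spanning columns 285–360 and rows 72–243. The orange lips are at rows 88–107 (the -y jaw) and 229–244 (the +y jaw). I'll fit the lip and base edges.

```bash
python3 - <<'E'
from h import *; import pickle
p=pickle.load(open('w1.pkl','rb'))
hsv=cv2.cvtColor(p["color"],cv2.COLOR_RGB2HSV).astype(int)[50:265,270:380]
def rect(m,name):
    n,l,st,_=cv2.connectedComponentsWithStats(m.astype(np.uint8))
    out=[]
    for i in range(1,n):
        if st[i,4]>150:
            ys,xs=np.nonzero(l==i); out.append(cv2.minAreaRect(np.c_[xs+270,ys+50].astype(np.float32)))
    return out
blue=(hsv[...,0]>100)&(hsv[...,0]<130)&(hsv[...,1]>120)
ys,xs=np.nonzero(blue); b=cv2.boxPoints(cv2.minAreaRect(np.c_[xs+270,ys+50].astype(np.float32)))
print("blue px",b.round(1).tolist())
for z in(.008,.014,.020):
    W=np.array([onz(p,q,z)[:2] for q in b]); e=[W[1]-W[0],W[2]-W[1]]; L=max(e,key=np.linalg.norm)
    print(z,W.mean(0).round(4),[np.linalg.norm(v).round(4) for v in e],np.degrees(np.arctan2(L[1],L[0])))
    if z==.014: C=W.mean(0)
org=(hsv[...,0]<22)&(hsv[...,1]>190)&(hsv[...,2]>150)
a=np.radians(103.2); Y=np.array([np.cos(a),np.sin(a)]); X=np.array([Y[1],-Y[0]])
for r in rect(org,"o"):
    bb=cv2.boxPoints(r); print("lip px",bb.round(1).tolist())
    for dz in(-.006,0,.006):
        W=np.array([onz(p,q,.0535+dz)[:2] for q in bb])-C; print(dz,(W@Y*1000).round(1),(W@X*1000).round(1))
E
```

```text
blue px [[283.0, 72.0], [360.0, 72.0], [360.0, 242.0], [283.0, 242.0]]
0.008 [ 0.5256 -0.1939] [np.float64(0.0785), np.float64(0.1892)] 104.77257917860616
0.014 [ 0.5259 -0.1952] [np.float64(0.0772), np.float64(0.1863)] 104.77257917860616
0.02 [ 0.5262 -0.1964] [np.float64(0.076), np.float64(0.1833)] 104.77257917860616
lip px [[291.0, 88.0], [351.0, 88.0], [351.0, 106.0], [291.0, 106.0]]
-0.006 [-78.1 -77.9 -61.7 -61.9] [ 27.9 -27.7 -28.   28.4]
0 [-78.2 -77.9 -62.  -62.3] [ 27.4 -27.2 -27.5  27.9]
0.006 [-78.2 -78.  -62.3 -62.6] [ 26.9 -26.7 -27.   27.4]
lip px [[295.0, 229.0], [348.0, 229.0], [348.0, 244.0], [295.0, 244.0]]
-0.006 [62.7 63.  80.1 79.8] [ 27.9 -27.3 -27.6  28.4]
0 [60.2 60.5 77.3 77. ] [ 27.4 -26.9 -27.2  27.9]
0.006 [57.7 58.  74.5 74.2] [ 27.  -26.4 -26.7  27.4]
```

Emit:
send_rows(
  deltas=[
    [[-0.05,-0.011,0.01],-0.03],
    [[-0.1,-0.022,0.02],-0.06],
    [[-0.15,-0.033,0.03],-0.09],
    [[-0.2,-0.044,0.04],-0.12],
    [[-0.25,-0.055,0.05],-0.144],
  ],
)

```text
clock: 2.52
tool_pos: [0.5234, 0.0072, 0.2598]
orientation: [-180.0, -0.0, -64.2]
force: [0.8, 0.8, 0.3]
opening: 0.0878
gripper_force: 0.0
```

```bash
python3 -c "
from h import *
go(.522,.208,.20,-64.1)"
```

```text
t 2.52 at [0.5234 0.0072 0.2598] [-1.7995e+02 -1.0000e-02 -6.4200e+01] F [0.8 0.8 0.3] op 0.0878
SHARES [-0.2267 -0.1076  0.0748] turn -0.0012 mm [-181.4  -86.1   59.8]
```

Emit:
send_rows(
  deltas=[
    [[-0.045,-0.022,0.015],0],
    [[-0.09,-0.044,0.03],0],
    [[-0.136,-0.066,0.045],0],
    [[-0.181,-0.088,0.06],0],
    [[-0.227,-0.108,0.075],0],
  ],
)

```text
clock: 2.93
tool_pos: [0.5229, 0.2072, 0.2]
orientation: [-180.0, 0.0, -64.3]
force: [2.4, -0.3, -0.1]
opening: 0.0874
gripper_force: 0.0
```

Emit:
send_rows(
  deltas=[
    [[0,0,0],0],
    [[0,0,0],0],
    [[0,0,0],0],
    [[0,0,0],0],
    [[0,0,0],0],
  ],
)

```text
clock: 3.35
tool_pos: [0.523, 0.2052, 0.2008]
orientation: [-180.0, 0.0, -64.3]
force: [0.3, -1.3, 1.0]
opening: 0.0877
gripper_force: 0.0
```

```bash
python3 - <<'E'
from h import *
p=ctrl.snapshot('wrist'); save(p,'w2')
hsv=cv2.cvtColor(p["color"],cv2.COLOR_RGB2HSV).astype(int)
m=((hsv[...,1]>130)&(hsv[...,2]>110)&(hsv[...,0]<20)).astype(np.uint8); m[240:]=0
n,l,st,_=cv2.connectedComponentsWithStats(m)
for i in np.argsort(-st[1:,4])[:2]+1:
    ys,xs=np.nonzero(l==i); b=cv2.boxPoints(cv2.minAreaRect(np.c_[xs,ys].astype(np.float32)))
    W=np.array([onz(p,q,.005)[:2] for q in b]); e=[W[1]-W[0],W[2]-W[1]]; L=max(e,key=np.linalg.norm)
    print(b.round().tolist(),W.mean(0).round(4),[np.linalg.norm(v).round(4) for v in e],np.degrees(np.arctan2(L[1],L[0])))
go(.522,.208,.073,-64.1)
E
```

```text
[[286.0, 239.0], [286.0, 102.0], [362.0, 102.0], [362.0, 239.0]] [0.5257 0.1974] [np.float64(0.1168), np.float64(0.0595)] -65.98841799236897
[[58.0, 0.0], [106.0, 0.0], [106.0, 4.0], [58.0, 4.0]] [0.7397 0.1578] [np.float64(0.0348), np.float64(0.0026)] -154.3197929018996
t 3.4 at [0.523  0.2054 0.2008] [-1.7995e+02  1.0000e-02 -6.4290e+01] F [ 1.   0.2 -0.7] op 0.0875
SHARES [-3.500e-03 -1.000e-04  1.598e-01] turn -0.0021 mm [-2.800e+00 -1.000e-01  1.278e+02]
```

View pics/w2.png

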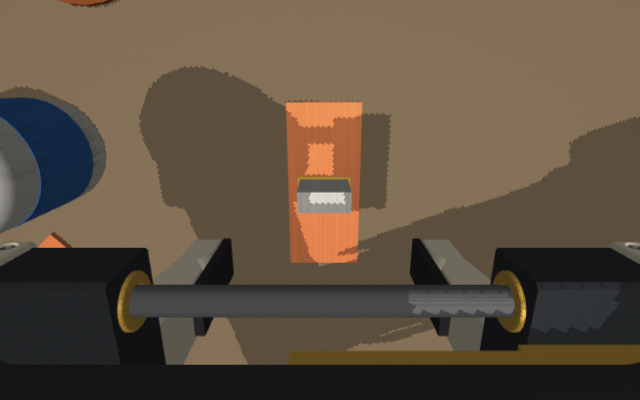

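The plate fills rows 102–262 and columns 286–362, with its lug at (324,195), midway between the fingers.

```bash
python3 - <<'E'
from h import *
p=ctrl.snapshot('wrist')
b=[(286,102),(362.5,102),(357.5,263),(290.5,263)]
W=np.array([onz(p,q,.005)[:2] for q in b]); print((W*1000).round(1)); print(W.mean(0)); d=(W[0]+W[1]-W[2]-W[3])/2; print(np.linalg.norm(d),np.degrees(np.arctan2(d[1],d[0])),np.linalg.norm(W[0]-W[1]))
go(*W.mean(0),.075,np.degrees(np.arctan2(d[1],d[0])))
E
```

```text
[[577.9 157.9]
 [524.  132. ]
 [462.8 258.2]
 [517.1 284.4]]
[0.52045535 0.20811096]
0.14025105877694186 -64.24615945980152 0.05987642780566041
t 3.45 at [0.523  0.2056 0.2008] [-1.7995e+02  1.0000e-02 -6.4270e+01] F [ 0.1  0.9 -0.5] op 0.0875
SHARES [-0.0042  0.0016  0.1572] turn -0.0003 mm [ -3.3   1.3 125.8]
```

Emit:
send_rows(
  deltas=[
    [[-0.004,0.0015,0.04],0],
    [[-0.004,0.0015,0.08],0],
    [[-0.004,0.0015,0.12],0],
    [[-0.004,0.0015,0.145],0],
    [[-0.004,0.0015,0.156],0],
  ],
)

```text
clock: 3.87
tool_pos: [0.519, 0.2075, 0.0727]
orientation: [179.8, -0.0, -64.2]
force: [-0.3, 0.0, 0.8]
opening: 0.0875
gripper_force: 0.0
```

Emit:
send_rows(
  deltas=[
    [[0,0,0],0],
    [[0,0,0],0],
    [[0,0,0],0],
    [[0,0,0],0],
    [[0,0,0],0],
  ],
  gripper=0,
)

```text
clock: 4.28
tool_pos: [0.5208, 0.2096, 0.0768]
orientation: [-179.9, 0.0, -64.2]
force: [0.3, -0.3, 0.6]
opening: 0.0603
gripper_force: 0.0
```

Emit:
send_rows(
  deltas=[
    [[0,0,0],0],
    [[0,0,0],0],
    [[0,0,0],0],
    [[0,0,0],0],
    [[0,0,0],0],
  ],
)

```text
clock: 4.7
tool_pos: [0.52, 0.209, 0.0757]
orientation: [180.0, -0.0, -64.2]
force: [-2.4, 0.3, 7.2]
opening: 0.0398
gripper_force: 30.0
```

Emit:
send_rows(
  deltas=[
    [[0,0,-0.03],0],
    [[0,0,-0.075],0],
    [[0,0,-0.12],0],
    [[0,0,-0.16],0],
    [[0,0,-0.16],0],
  ],
)

```text
clock: 5.12
tool_pos: [0.5228, 0.2107, 0.2099]
orientation: [-179.4, 0.1, -64.1]
force: [1.3, 1.9, -1.8]
opening: 0.0403
gripper_force: 30.0
```

```bash
python3 -c "
from h import *
go(.5227,-.1824,.20,-75.5)"
```

```text
t 5.12 at [0.5228 0.2107 0.2099] [-1.7943e+02  6.0000e-02 -6.4090e+01] F [ 1.3  1.9 -1.8] op 0.0403
SHARES [0.442  0.2149 0.0098] turn 0.1267 mm [353.6 171.9   7.8]
```

Emit:
send_rows(
  deltas=[
    [[0.03,0.014,0],0.01],
    [[0.075,0.036,0],0.03],
    [[0.12,0.058,0],0.05],
    [[0.165,0.08,0],0.07],
    [[0.21,0.102,0],0.09],
  ],
)

```text
clock: 5.53
tool_pos: [0.5191, 0.0208, 0.2027]
orientation: [179.9, 0.0, -72.3]
force: [1.0, 0.8, -4.2]
opening: 0.0399
gripper_force: 30.0
```

```bash
python3 -c "
from h import *
go(.5227,-.1824,.20,-75.5)"
```

```text
t 5.53 at [0.5191 0.0208 0.2027] [ 1.7995e+02  2.0000e-02 -7.2320e+01] F [ 1.   0.8 -4.2] op 0.0399
SHARES [0.2433 0.0728 0.0033] turn 0.0354 mm [194.7  58.2   2.7]
```

Emit:
send_rows(
  deltas=[
    [[0.046,0.014,0],0.01],
    [[0.09,0.028,0],0.02],
    [[0.135,0.042,0],0.035],
    [[0.18,0.056,0],0.035],
    [[0.22,0.067,0],0.035],
  ],
)

```text
clock: 5.95
tool_pos: [0.5215, -0.1637, 0.2026]
orientation: [179.9, 0.0, -75.5]
force: [1.3, 0.3, -2.9]
opening: 0.0399
gripper_force: 30.0
```

```bash
python3 -c "
from h import *
go(.5227,-.1824,.20,-75.5)"
```

```text
t 5.95 at [ 0.5215 -0.1637  0.2026] [ 1.7994e+02  3.0000e-02 -7.5460e+01] F [ 1.3  0.3 -2.9] op 0.0399
SHARES [0.023  0.0045 0.0033] turn 0.0005 mm [18.4  3.6  2.6]
```

Emit:
send_rows(
  deltas=[
    [[0.011,0.002,0.02],0],
    [[0.023,0.0045,0.04],0],
    [[0.023,0.0045,0.053],0],
    [[0.023,0.0045,0.053],0],
    [[0.023,0.0045,0.053],0],
  ],
)

```text
clock: 6.37
tool_pos: [0.5232, -0.18, 0.1601]
orientation: [179.9, 0.0, -75.4]
force: [0.6, -0.2, -2.7]
opening: 0.04
gripper_force: 30.0
```

```bash
python3 -c "
from h import *
import pickle
p=ctrl.snapshot('wrist'); q=ctrl.snapshot('scene'); pickle.dump((p,q),open('a.pkl','wb'))
go(.5227,-.1824,.16,-75.5)
c=proj(q,[.525,-.19,.05]); print(c); x,y=int(c[0]),int(c[1])
w=q['color'][max(0,y-75):y+75,max(0,x-100):x+100]
im=np.vstack([p['color'][:300,140:500],]) ; A=cv2.resize(im,(360,300)); B=cv2.resize(w,(400,300),interpolation=cv2.INTER_CUBIC)
cv2.imwrite('pics/m1.png',np.hstack([A,B])[:,:,::-1]); print(max(0,x-100),max(0,y-75),w.shape)
"
```

```text
t 6.47 at [ 0.5242 -0.1797  0.1616] [-1.7996e+02 -2.0000e-02 -7.5350e+01] F [ 0.   0.2 -2.5] op 0.0397
SHARES [0.0028 0.0027 0.002 ] turn 0.0016 mm [2.2 2.1 1.6]
[302.58828608 155.82856426]
202 80 (150, 200, 3)
```

View pics/m1.png

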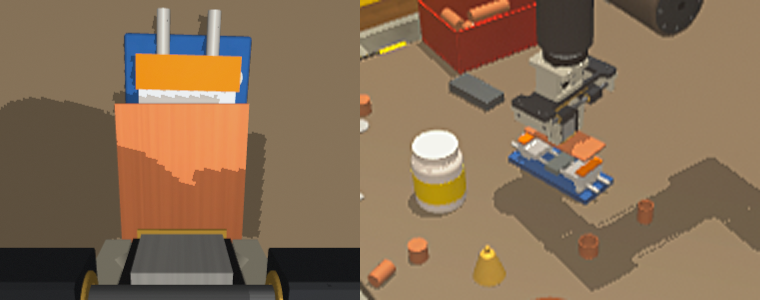

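The wrist half shows the lip's inner edge at row 91, columns 276–381, and the plate end's top edge at row 103, columns 255–389. I'll turn these into the end's offset from the lip in the holder's frame.

```bash
python3 - <<'E'
from h import *; import pickle
p,q=pickle.load(open('a.pkl','rb'))
hsv=cv2.cvtColor(p["color"],cv2.COLOR_RGB2HSV).astype(int)
o=((hsv[...,0]<25)&(hsv[...,1]>215)&(hsv[...,2]>170))
print([(r,o[r,260:400].sum()) for r in range(50,110,4)])
a=np.radians(104.5); Y=np.array([np.cos(a),np.sin(a)]); X=np.array([Y[1],-Y[0]]); C=np.array([.526,-.195])
f=lambda uv,z:((onz(p,uv,z)[:2]-C)*1000)
for nm,pts,z in [("lip in",[(275.5,91),(381,91)],.0505),("lip out",[(275.5,54),(381,54)],.0505),("base end",[(265,34),(392,37)],.011),("plate end",[(255,103.5),(389.5,103.5)],.1616-.0757+.005)]:
    for u in pts: w=f(u,z); print(nm,"X %.1f Y %.1f"%(w@X,w@Y))
P=(np.array([.5242,-.1797])-C)*1000; print("tcp",P@X,P@Y)
E
```

```text
[(50, np.int64(0)), (54, np.int64(6)), (58, np.int64(105)), (62, np.int64(104)), (66, np.int64(104)), (70, np.int64(104)), (74, np.int64(103)), (78, np.int64(103)), (82, np.int64(103)), (86, np.int64(103)), (90, np.int64(22)), (94, np.int64(0)), (98, np.int64(0)), (102, np.int64(0)), (106, np.int64(0))]
lip in X 26.5 Y -60.7
lip in X -30.8 Y -60.8
lip out X 25.8 Y -79.4
lip out X -29.9 Y -79.5
base end X 36.6 Y -94.0
base end X -42.5 Y -92.5
plate end X 30.7 Y -56.1
plate end X -28.2 Y -56.2
tcp 2.088148309352338 15.263342905083057
```

Emit:
send_rows(
  deltas=[
    [[0,0.002,0.006],0],
    [[0,0.004,0.012],0],
    [[0,0.004,0.018],0],
    [[0,0.004,0.025],0],
    [[0,0.004,0.025],0],
  ],
)

```text
clock: 6.88
tool_pos: [0.5198, -0.1809, 0.1397]
orientation: [179.9, 0.0, -75.4]
force: [-0.2, -0.6, -3.3]
opening: 0.04
gripper_force: 30.0
```

Emit:
send_rows(
  deltas=[
    [[0,0,0.001],0],
    [[0,0,0.002],0],
    [[0,0,0.003],0],
    [[0,0,0.004],0],
    [[0,0,0.005],0],
  ],
)

```text
clock: 7.3
tool_pos: [0.5207, -0.1812, 0.1371]
orientation: [-180.0, -0.0, -75.4]
force: [-1.0, 0.4, -4.2]
opening: 0.0397
gripper_force: 30.0
```

Emit:
send_rows(
  deltas=[
    [[0,0,0.001],0],
    [[0,0,0.002],0],
    [[0,0,0.003],0],
    [[0,0,0.004],0],
    [[0,0,0.004],0],
  ],
)

```text
clock: 7.72
tool_pos: [0.5205, -0.1811, 0.1336]
orientation: [180.0, 0.0, -75.4]
force: [-1.0, -0.4, -3.5]
opening: 0.0393
gripper_force: 30.0
```

Emit:
send_rows(
  deltas=[
    [[0,0,0.0005],0],
    [[0,0,0.001],0],
    [[0,0,0.0015],0],
    [[0,0,0.002],0],
    [[0,0,0.002],0],
  ],
)

```text
clock: 8.13
tool_pos: [0.5205, -0.1811, 0.1321]
orientation: [180.0, 0.0, -75.4]
force: [0.2, 0.3, -3.2]
opening: 0.0399
gripper_force: 30.0
```

Emit:
send_rows(
  deltas=[
    [[0,0,0.0005],0],
    [[0,0,0.001],0],
    [[0,0,0.0015],0],
    [[0,0,0.002],0],
    [[0,0,0.002],0],
  ],
)

```text
clock: 8.55
tool_pos: [0.5205, -0.1811, 0.1305]
orientation: [180.0, 0.0, -75.4]
force: [0.2, -1.0, -4.7]
opening: 0.0396
gripper_force: 30.0
```

Emit:
send_rows(
  deltas=[
    [[0,0,0.0005],0],
    [[0,0,0.001],0],
    [[0,0,0.0015],0],
    [[0,0,0.002],0],
    [[0,0,0.002],0],
  ],
)

```text
clock: 8.97
tool_pos: [0.5205, -0.1811, 0.1289]
orientation: [180.0, 0.0, -75.4]
force: [-1.0, -0.6, -3.3]
opening: 0.04
gripper_force: 30.0
```

Emit:
send_rows(
  deltas=[
    [[0,0,0.0005],0],
    [[0,0,0.001],0],
    [[0,0,0.0015],0],
    [[0,0,0.002],0],
    [[0,0,0.002],0],
  ],
)

```text
clock: 9.38
tool_pos: [0.5206, -0.1812, 0.1278]
orientation: [-180.0, -0.0, -75.4]
force: [-1.4, 0.4, 2.8]
opening: 0.0395
gripper_force: 30.0
```

Emit:
send_rows(
  deltas=[
    [[0,0,0.0005],0],
    [[0,0,0.001],0],
    [[0,0,0.0015],0],
    [[0,0,0.002],0],
    [[0,0,0.002],0],
  ],
)

```text
clock: 9.8
tool_pos: [0.5208, -0.1817, 0.1267]
orientation: [-180.0, -0.1, -75.4]
force: [-2.6, -2.0, 7.1]
opening: 0.0399
gripper_force: 30.0
```

Emit:
send_rows(
  deltas=[
    [[0,0,0.0003],0],
    [[0,0,0.0006],0],
    [[0,0,0.001],0],
    [[0,0,0.001],0],
    [[0,0,0.001],0],
  ],
)

```text
clock: 10.22
tool_pos: [0.5209, -0.1819, 0.1261]
orientation: [-180.0, -0.1, -75.4]
force: [-2.0, -3.8, 8.2]
opening: 0.04
gripper_force: 30.0
```

```bash
python3 -c "
from h import *
import time
o=ctrl.get_obs(); print(o['force'],o['moment'],o['orientation'],o['tool_pos'])
p=ctrl.snapshot('scene'); c=proj(p,[.525,-.19,.06]); x,y=int(c[0]),int(c[1])
cv2.imwrite('pics/s2.png',cv2.resize(p['color'][y-45:y+45,x-60:x+60],(800,600),interpolation=cv2.INTER_CUBIC)[:,:,::-1])"
```

```text
[-2.04986281 -3.84799104  8.18914537] [-0.97345499  1.2376186   0.04036424] [-1.79954500e+02 -7.78154484e-02 -7.53875633e+01] [ 0.52093388 -0.18186403  0.12608068]
```

View pics/s2.png

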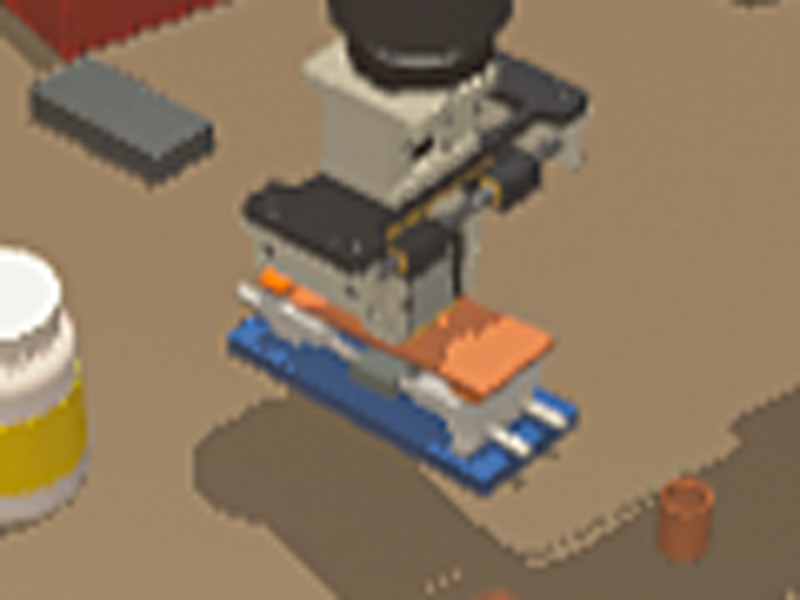

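The +Y end of the plate, at (490,370), lies on its lip. The other end, at (300,300), hangs inside the far lip. The load is levelling off near 12 N, so the plate is pivoting in the grip and I'll keep lowering.

Emit:
send_rows(
  deltas=[
    [[0,0,0.0003],0],
    [[0,0,0.0006],0],
    [[0,0,0.001],0],
    [[0,0,0.0013],0],
    [[0,0,0.0013],0],
  ],
)

```text
clock: 10.68
tool_pos: [0.521, -0.1821, 0.1252]
orientation: [-179.9, -0.1, -75.4]
force: [-2.5, -4.1, 9.1]
opening: 0.0398
gripper_force: 30.0
```

Emit:
send_rows(
  deltas=[
    [[0,0,0.0003],0],
    [[0,0,0.0006],0],
    [[0,0,0.001],0],
    [[0,0,0.0013],0],
    [[0,0,0.0013],0],
  ],
)

```text
clock: 11.1
tool_pos: [0.5211, -0.1821, 0.1242]
orientation: [-179.9, -0.1, -75.4]
force: [-2.9, -5.1, 8.5]
opening: 0.0401
gripper_force: 30.0
```

Emit:
send_rows(
  deltas=[
    [[0,0,0.0003],0],
    [[0,0,0.0006],0],
    [[0,0,0.001],0],
    [[0,0,0.0013],0],
    [[0,0,0.0013],0],
  ],
)

```text
clock: 11.52
tool_pos: [0.5211, -0.1821, 0.1231]
orientation: [-179.9, -0.1, -75.4]
force: [-2.4, -5.1, 7.9]
opening: 0.0399
gripper_force: 30.0
```

```bash
python3 -c "
from h import *
p=ctrl.snapshot('wrist'); save(p,'w3',(200,20,440,200),3)"
```

```text
(no output)
```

View pics/w3.png

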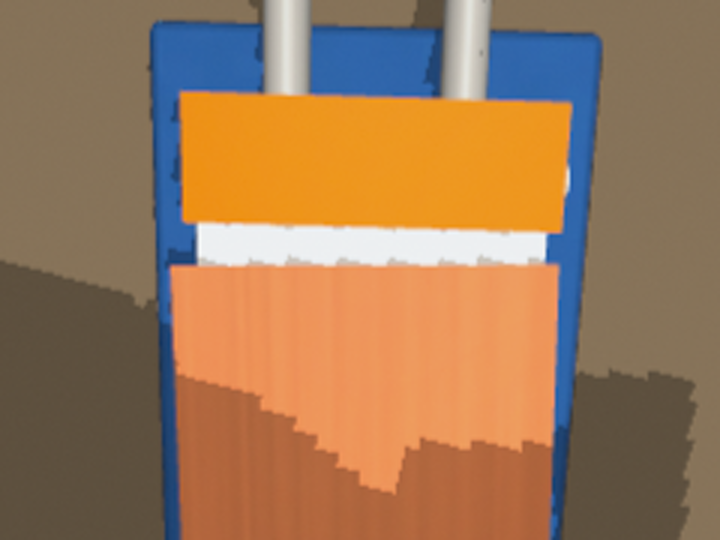

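The plate end's edge is at crop row 265 and the lip's edge slopes from row 222 to 232. So the end is about 6 mm inside the lip, down at ledge height by its scale, and turned about 1.3°. I'll correct the turn and slide it under the lip.

Emit:
send_rows(
  deltas=[
    [[0.001,0,0],0.005],
    [[0.002,0,0],0.01],
    [[0.003,0,0],0.0145],
    [[0.004,0,0],0.0145],
    [[0.005,0,0],0.0145],
  ],
)

```text
clock: 11.98
tool_pos: [0.5216, -0.1848, 0.1222]
orientation: [-180.0, 0.0, -76.7]
force: [-2.4, 3.6, 4.0]
opening: 0.0397
gripper_force: 30.0
```

Emit:
send_rows(
  deltas=[
    [[0.001,0,0],0],
    [[0.002,0,0],0],
    [[0.003,0,0],0],
    [[0.004,0,0],0],
    [[0.005,0,0],0],
  ],
)

```text
clock: 12.4
tool_pos: [0.5228, -0.1889, 0.1218]
orientation: [-180.0, -0.0, -76.7]
force: [0.1, 3.7, 1.9]
opening: 0.0399
gripper_force: 30.0
```

Emit:
send_rows(
  deltas=[
    [[0.0015,0,0],0],
    [[0.003,0,0],0],
    [[0.0045,0,0],0],
    [[0.006,0,0],0],
    [[0.006,0,0],0],
  ],
)

```text
clock: 12.82
tool_pos: [0.5234, -0.194, 0.1215]
orientation: [180.0, -0.0, -76.7]
force: [0.9, 0.5, -1.1]
opening: 0.0398
gripper_force: 30.0
```

Emit:
send_rows(
  deltas=[
    [[0.001,0,0],0],
    [[0.002,0,0],0],
    [[0.003,0,0],0],
    [[0.004,0,0],0],
    [[0.004,0,0],0],
  ],
)

```text
clock: 13.23
tool_pos: [0.524, -0.1964, 0.1216]
orientation: [180.0, 0.0, -76.7]
force: [-0.4, 5.8, -1.5]
opening: 0.0394
gripper_force: 30.0
```

```bash
python3 -c "
from h import *
go(.526,-.195,.12,-76.7)
p=ctrl.snapshot('wrist'); save(p,'w4',(200,20,440,200),3)"
```

```text
t 13.23 at [ 0.524  -0.1964  0.1216] [ 1.7997e+02  4.0000e-02 -7.6730e+01] F [-0.4  5.8 -1.5] op 0.0394
SHARES [-0.0011 -0.0028  0.0019] turn -0.0003 mm [-0.9 -2.3  1.6]
```

View pics/w4.png

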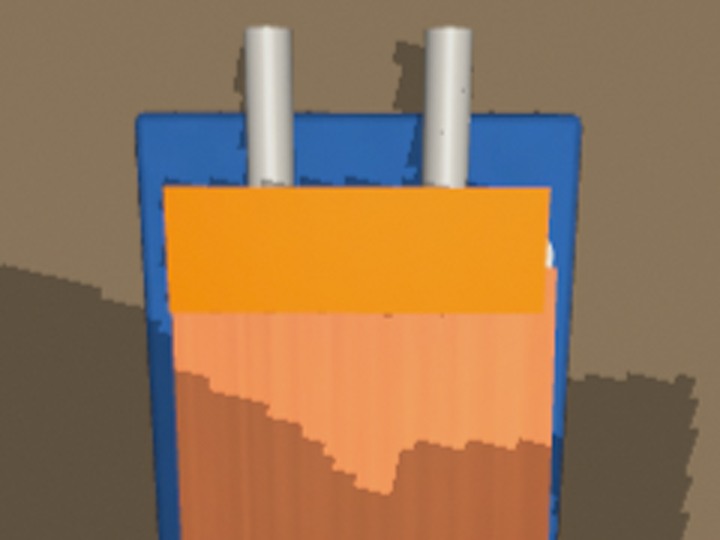

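The end is now under the lip: the plate fills the slot from crop row 312, is square with it, and its right edge shows from row 268. Contact with the back wall reads 5.8 N, so I'll drive the jaw back gently.

Emit:
send_rows(
  deltas=[
    [[0.0015,0,0],0],
    [[0.003,0,0],0],
    [[0.0045,0,0],0],
    [[0.006,0,0],0],
    [[0.006,0,0],0],
  ],
)

```text
clock: 13.7
tool_pos: [0.525, -0.2008, 0.1216]
orientation: [180.0, 0.1, -76.7]
force: [-1.0, 8.7, -0.7]
opening: 0.04
gripper_force: 30.0
```

Emit:
send_rows(
  deltas=[
    [[0.001,0,0],0],
    [[0.002,0,0],0],
    [[0.003,0,0],0],
    [[0.004,0,0],0],
    [[0.004,0,0],0],
  ],
)

```text
clock: 14.12
tool_pos: [0.5257, -0.2035, 0.1216]
orientation: [180.0, 0.1, -76.7]
force: [-1.5, 9.5, 0.2]
opening: 0.0402
gripper_force: 30.0
```

Emit:
send_rows(
  deltas=[
    [[0.0013,0,0],0],
    [[0.0026,0,0],0],
    [[0.004,0,0],0],
    [[0.005,0,0],0],
    [[0.005,0,0],0],
  ],
)

```text
clock: 14.53
tool_pos: [0.5265, -0.2071, 0.1216]
orientation: [180.0, 0.1, -76.7]
force: [-2.3, 12.3, 1.8]
opening: 0.0399
gripper_force: 30.0
```

Emit:
send_rows(
  deltas=[
    [[0.0005,0,0],0],
    [[0.001,0,0],0],
    [[0.001,0,0],0],
    [[0.001,0,0],0],
    [[0.001,0,0],0],
  ],
)

```text
clock: 14.95
tool_pos: [0.5267, -0.2077, 0.1216]
orientation: [180.0, 0.1, -76.7]
force: [-2.3, 13.1, 1.2]
opening: 0.0396
gripper_force: 30.0
```

```bash
python3 -c "
from h import *
go(.526,-.195,.12,-76.7)
p=ctrl.snapshot('scene'); c=proj(p,[.525,-.19,.06]); x,y=int(c[0]),int(c[1])
cv2.imwrite('pics/s3.png',cv2.resize(p['color'][y-30:y+45,x-50:x+50],(800,600),interpolation=cv2.INTER_CUBIC)[:,:,::-1])"
```

```text
t 14.95 at [ 0.5267 -0.2077  0.1216] [ 1.7996e+02  1.2000e-01 -7.6740e+01] F [-2.3 13.1  1.2] op 0.0396
SHARES [-0.0156 -0.0028  0.002 ] turn -0.0004 mm [-12.5  -2.2   1.6]
```

View pics/s3.png

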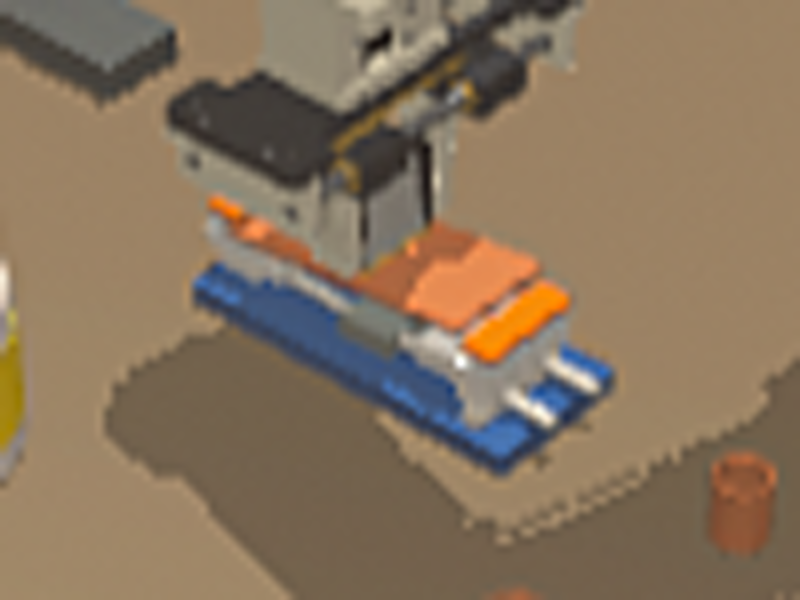

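The raised +Y end, with its edge running from (465,330) to (540,265), has cleared the inside of its lip at (520,320). The jaw is about 13 mm back at 13 N. I'll lower the end and back off slightly, because levelling swings the plate's underside toward the jaw.

Emit:
send_rows(
  deltas=[
    [[-0.0002,0,0.0006],0],
    [[-0.0004,0,0.0012],0],
    [[-0.0006,0,0.0018],0],
    [[-0.0008,0,0.0025],0],
    [[-0.0008,0,0.0025],0],
  ],
)

```text
clock: 15.42
tool_pos: [0.5268, -0.2074, 0.1205]
orientation: [180.0, 0.1, -76.7]
force: [-4.3, 12.5, 8.0]
opening: 0.0398
gripper_force: 30.0
```

Emit:
send_rows(
  deltas=[
    [[-0.0002,0,0.0005],0],
    [[-0.0004,0,0.001],0],
    [[-0.0006,0,0.0015],0],
    [[-0.0007,0,0.002],0],
    [[-0.0007,0,0.002],0],
  ],
)

```text
clock: 15.83
tool_pos: [0.5269, -0.2069, 0.1191]
orientation: [-180.0, 0.0, -76.7]
force: [-4.7, 12.2, 10.4]
opening: 0.0397
gripper_force: 30.0
```

Emit:
send_rows(
  deltas=[
    [[-0.0001,0,0.0003],0],
    [[-0.0002,0,0.0006],0],
    [[-0.0003,0,0.0009],0],
    [[-0.0004,0,0.0012],0],
    [[-0.0005,0,0.0015],0],
  ],
)

```text
clock: 16.25
tool_pos: [0.5268, -0.2066, 0.1179]
orientation: [-180.0, 0.0, -76.7]
force: [-3.9, 12.4, 10.1]
opening: 0.0396
gripper_force: 30.0
```

Emit:
send_rows(
  deltas=[
    [[-0.0001,0,0.0003],0],
    [[-0.0002,0,0.0006],0],
    [[-0.0003,0,0.0009],0],
    [[-0.0004,0,0.0012],0],
    [[-0.0004,0,0.0015],0],
  ],
)

```text
clock: 16.67
tool_pos: [0.5268, -0.2063, 0.1167]
orientation: [-180.0, 0.0, -76.7]
force: [-4.1, 12.0, 9.2]
opening: 0.04
gripper_force: 30.0
```

Emit:
send_rows(
  deltas=[
    [[-0.0001,0,0.0003],0],
    [[-0.0002,0,0.0006],0],
    [[-0.0003,0,0.0009],0],
    [[-0.0004,0,0.001],0],
    [[-0.0004,0,0.001],0],
  ],
)

```text
clock: 17.08
tool_pos: [0.5267, -0.206, 0.1159]
orientation: [-180.0, 0.0, -76.7]
force: [-4.6, 12.5, 9.0]
opening: 0.04
gripper_force: 30.0
```

```bash
python3 -c "
from h import *
go(.526,-.195,.12,-76.7)
p=ctrl.snapshot('scene'); c=proj(p,[.525,-.19,.06]); x,y=int(c[0]),int(c[1])
cv2.imwrite('pics/s4.png',cv2.resize(p['color'][y-30:y+45,x-50:x+50],(800,600),interpolation=cv2.INTER_CUBIC)[:,:,::-1])"
```

```text
t 17.08 at [ 0.5267 -0.206   0.1159] [-1.7998e+02  4.0000e-02 -7.6690e+01] F [-4.6 12.5  9. ] op 0.04
SHARES [-0.0136 -0.0023 -0.0051] turn 0.0001 mm [-10.9  -1.9  -4.1]
```

View pics/s4.png

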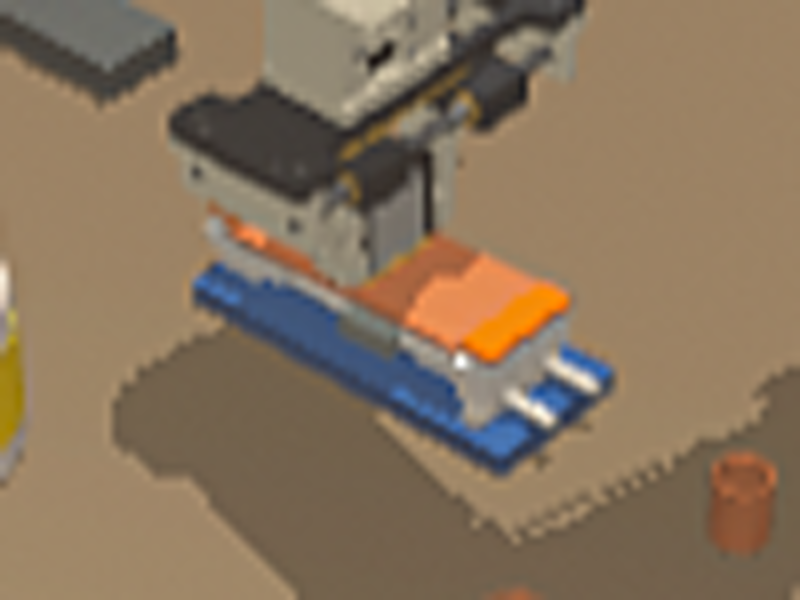

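The +Y end has dropped level with its lip, at (520,320). I'll lower it the last fraction, then ease back.

Emit:
send_rows(
  deltas=[
    [[-0.0001,0,0.0003],0],
    [[-0.0002,0,0.0006],0],
    [[-0.0003,0,0.0009],0],
    [[-0.0003,0,0.001],0],
    [[-0.0003,0,0.001],0],
  ],
)

```text
clock: 17.55
tool_pos: [0.5267, -0.2057, 0.1151]
orientation: [-180.0, 0.0, -76.7]
force: [-4.3, 11.7, 8.0]
opening: 0.0395
gripper_force: 30.0
```

Emit:
send_rows(
  deltas=[
    [[-0.001,0,0],0],
    [[-0.002,0,0],0],
    [[-0.003,0,0],0],
    [[-0.004,0,0],0],
    [[-0.004,0,0],0],
  ],
)

```text
clock: 17.97
tool_pos: [0.526, -0.2028, 0.1151]
orientation: [-180.0, 0.0, -76.7]
force: [-3.8, 10.6, 8.2]
opening: 0.0398
gripper_force: 30.0
```

Emit:
send_rows(
  deltas=[
    [[-0.001,0,0],0],
    [[-0.002,0,0],0],
    [[-0.003,0,0],0],
    [[-0.004,0,0],0],
    [[-0.005,0,0],0],
  ],
)

```text
clock: 18.38
tool_pos: [0.5251, -0.1992, 0.1151]
orientation: [-180.0, 0.0, -76.7]
force: [-3.0, 8.3, 6.8]
opening: 0.0396
gripper_force: 30.0
```

Emit:
send_rows(
  deltas=[
    [[-0.001,0,0],0],
    [[-0.0015,0,0],0],
    [[-0.002,0,0],0],
    [[-0.002,0,0],0],
    [[-0.002,0,0],0],
  ],
)

```text
clock: 18.8
tool_pos: [0.525, -0.1983, 0.1151]
orientation: [-180.0, -0.0, -76.7]
force: [-2.4, 2.7, 5.9]
opening: 0.0397
gripper_force: 30.0
```

```bash
python3 -c "
from h import *
go(.526,-.195,.12,-76.7)
p=ctrl.snapshot('scene'); q=ctrl.snapshot('wrist'); c=proj(p,[.525,-.19,.06]); x,y=int(c[0]),int(c[1])
A=cv2.resize(p['color'][y-30:y+45,x-50:x+50],(400,300),interpolation=cv2.INTER_CUBIC)
B=cv2.resize(q['color'][20:200,200:440],(400,300))
cv2.imwrite('pics/m5.png',np.hstack([A,B])[:,:,::-1])"
```

```text
t 18.8 at [ 0.525  -0.1983  0.1151] [-1.7997e+02 -4.0000e-02 -7.6690e+01] F [-2.4  2.7  5.9] op 0.0397
SHARES [-0.0037 -0.0022 -0.0061] turn 0.0001 mm [-3.  -1.8 -4.9]
```

View pics/m5.png

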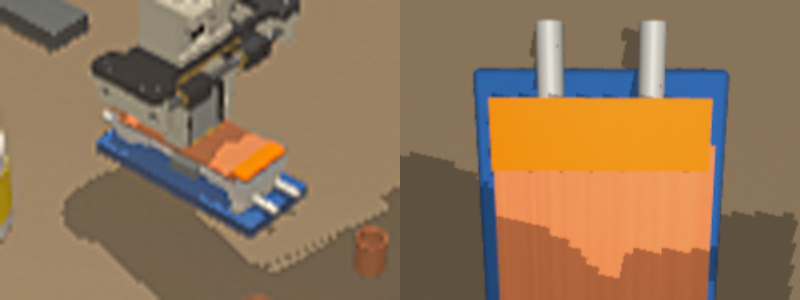

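Both ends look to be under their lips: in the scene half the +Y lip at (258,162) overlaps the plate, and in the wrist half the plate runs under the other lip at row 170. The fall in net force means the +Y wall is now touching, so I'll ease to the centre and level off.

Emit:
send_rows(
  deltas=[
    [[-0.0005,0,0.0002],0],
    [[-0.001,0,0.0004],0],
    [[-0.0015,0,0.0006],0],
    [[-0.002,0,0.0006],0],
    [[-0.002,0,0.0006],0],
  ],
)

```text
clock: 19.32
tool_pos: [0.5247, -0.1972, 0.115]
orientation: [-180.0, -0.1, -76.7]
force: [-3.3, 2.0, 8.8]
opening: 0.04
gripper_force: 30.0
```

Emit:
send_rows(
  deltas=[
    [[0,0,0.0003],0],
    [[0,0,0.0006],0],
    [[0,0,0.0006],0],
    [[0,0,0.0006],0],
    [[0,0,0.0006],0],
  ],
)

```text
clock: 19.73
tool_pos: [0.5247, -0.1972, 0.1148]
orientation: [-179.9, -0.1, -76.7]
force: [-3.8, 2.4, 10.7]
opening: 0.04
gripper_force: 30.0
```

Emit:
send_rows(
  deltas=[
    [[-0.0005,0,-0.0006],0],
    [[-0.001,0,-0.0012],0],
    [[-0.0015,0,-0.0018],0],
    [[-0.0015,0,-0.0022],0],
    [[-0.0015,0,-0.0022],0],
  ],
)

```text
clock: 20.15
tool_pos: [0.5243, -0.1956, 0.1149]
orientation: [-180.0, -0.0, -76.7]
force: [0.7, -0.2, -3.1]
opening: 0.0398
gripper_force: 30.0
```

Emit:
send_rows(
  deltas=[
    [[0,0,0],0],
    [[0,0,0],0],
    [[0,0,0],0],
    [[0,0,0],0],
    [[0,0,0],0],
  ],
  gripper=0.9,
)

```text
clock: 20.57
tool_pos: [0.524, -0.1954, 0.1151]
orientation: [180.0, 0.0, -76.7]
force: [0.5, 0.7, 0.4]
opening: 0.0677
gripper_force: 0.0
```

Emit:
send_rows(
  deltas=[
    [[0,0,0],0],
    [[0,0,0],0],
    [[0,0,0],0],
    [[0,0,0],0],
    [[0,0,0],0],
  ],
)

```text
clock: 20.98
tool_pos: [0.524, -0.1954, 0.1151]
orientation: [-180.0, -0.0, -76.7]
force: [0.1, 0.2, -0.4]
opening: 0.0786
gripper_force: 0.0
```

Emit:
send_rows(
  deltas=[
    [[0,0,-0.015],0],
    [[0,0,-0.04],0],
    [[0,0,-0.08],0],
    [[0,0,-0.13],0],
    [[0,0,-0.17],0],
  ],
)

```text
clock: 21.4
tool_pos: [0.524, -0.1956, 0.2534]
orientation: [-180.0, -0.0, -76.7]
force: [1.2, 0.7, -0.4]
opening: 0.0787
gripper_force: 0.0
```

Emit:
send_rows(
  deltas=[
    [[0,0,-0.02],0],
    [[0,0,-0.04],0],
    [[0,0,-0.06],0],
    [[0,0,-0.06],0],
    [[0,0,-0.06],0],
  ],
)

```text
clock: 21.82
tool_pos: [0.5243, -0.1954, 0.2999]
orientation: [-179.9, -0.0, -76.7]
force: [1.7, 0.1, -0.1]
opening: 0.079
gripper_force: 0.0
```

```bash
python3 - <<'E'
from h import *
go(.526,-.195,.12,-76.7)
p=ctrl.snapshot('scene'); q=ctrl.snapshot('wrist'); c=proj(p,[.525,-.19,.06]); x,y=int(c[0]),int(c[1])
import pickle; pickle.dump(q,open('f.pkl','wb'))
A=cv2.resize(p['color'][y-45:y+45,x-60:x+60],(400,300),interpolation=cv2.INTER_CUBIC)
B=cv2.resize(q['color'][60:240,240:400],(356,400),interpolation=cv2.INTER_CUBIC)
A=np.vstack([A,np.zeros((100,400,3),np.uint8)])
cv2.imwrite('pics/f.png',np.hstack([A,B])[:,:,::-1])
E
```

```text
t 21.82 at [ 0.5243 -0.1954  0.2999] [-1.7989e+02 -2.0000e-02 -7.6720e+01] F [ 1.7  0.1 -0.1] op 0.079
SHARES [-1.000e-04 -1.800e-03  2.248e-01] turn -0.0003 mm [-1.000e-01 -1.400e+00  1.799e+02]
```

View pics/f.png

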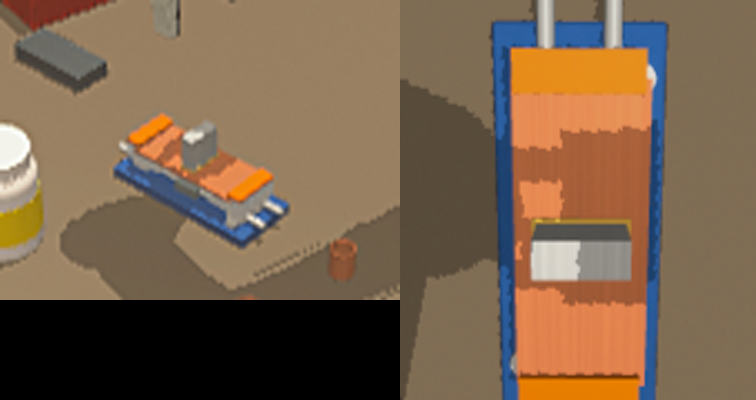

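The plate lies square under both lips, at crop rows 93 and 378. The lug stands upright at (580,250), and the gripper is clear above. I'll hand the job in.

```bash
python3 -c "
from plant import ctrl
print(ctrl.close_job())"
```

```text
the job is handed in; nothing more can be done
None
```

The copper plate is loaded in the sprung holder, released and square with both ends under the lips by the last pictures, and the job was handed in at about 22 s; no verdict came back.

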